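# Clamp the incubation chamber and vent it

## Task

Make the clear incubation chamber ready for its gas fill: swing the steel clamp bar on its lid shut until it rests fully home in its catch, and only then press the black spring head of the leaning vent valve right down to its stop, hold it there for about a second and let it spring back up. Press the head firmly but never lean hard on it, since the valve is delicate, and leave the jar, the dishes and the carton where they stand.

Things in the scene. Friction and masses are not known exactly. Their poses are not given: they have to be found in the camera images.
- chamber: Clear rectangular chamber, 200 (x) x 240 (y) x 132 mm high, with a grey lid plate 204 x 244 mm whose top is 132 mm above the bench; fixed to the bench. Origin at the centre of its underside, z up; a dial gauge (look only) marks its front (-x) side. The lid carries the clamp bar on its right (-y) half and the vent valve on its left (+y) half.
- clamp_hinge (a point): Pivot of the clamp bar on the lid: a vertical hinge axis, 138 mm above the bench, 70 mm behind (+x) and 60 mm to the right (-y) of the chamber's centre; axes as the chamber's.
- clamp (a joint): Swing of the clamp bar about its vertical pivot, rad. 0 = fully closed, against the end of its travel in the catch, when the bar points from the pivot along the chamber's -x. It grows counter-clockwise seen from above, as the bar swings out over the right (-y) side; 1.57 = bar pointing along -y. The bar stays where it is left; swinging it takes about 2 N at the knob.
- clamp_knob (a point): Centre of the black upright knob on the clamp bar: a cylinder of 18 mm diameter and 45 mm height, 142 to 187 mm above the bench (this point is its mid height), 110 mm from the pivot. It may be pushed or pinched. The steel bar below it is 150 mm long from the pivot, 18 mm wide, 8 mm thick (134 to 142 mm above the bench).
- catch (a point): Catch of the clamp bar: a steel U-bracket 24 mm (x) x 34 mm on the lid near its front edge, open to the right (-y), that takes the bar's tip. This point is where the bar's middle line lies when closed, 145 mm from the pivot; the bracket rises to 151 mm above the bench, and starts 14 mm past the knob's side.
- valve: Vent valve fixed on the lid: round aluminium foot of 60 mm diameter, with a barrel that leans 0.52 rad (30 degrees) from vertical towards the valve's own +y (to the left, seen from the robot). Origin at the centre of the foot's underside, on the lid, z up. Its place and yaw on the lid vary. It is delicate: loading it beyond 45 N spoils it.
- barrel_mouth (a point): Centre of the barrel's upper end, where the plunger stem enters; its z axis points out along the leaning plunger axis, its x axis is level. Barrel 38 to 44 mm in diameter. The black head on the stem is screwed to a different height every time: with the plunger up, the crown of its top lies 38 to 68 mm along z from this point (not measured: look or feel for it).
- vent (a joint): Stroke of the sprung plunger into the barrel, m: 0 = up, 0.022 = on its stop. Its head is a black disc 48 mm in diameter, 14 mm thick, slightly domed. The spring pushes back with about 4 N at the start and 10 N at the stop, beyond which it is rigid; it springs back up when let go.
- jar: Bystander: round clear jar with a blue lid, about 106 mm diameter, 163 mm high, loose, left of the chamber. Origin at the centre of its underside.
- dishes: Bystander: stack of four round dishes, 92 mm diameter, 60 mm high, loose, behind the chamber. Origin at the centre of its underside.
- carton: Bystander: cardboard carton 70 x 110 x 120 mm high, loose, right of the chamber. Origin at the centre of its underside.

How it is judged:
On the way, in this order (a step that is already met when the one before it is completed fails the run):
1. the clamp bar is swung fully home in its catch (within 0.05 rad) (value of joint clamp below 0.05 rad), for 0.2 s.
2. with the clamp closed, the vent plunger is held on its stop (within 3 mm) for 0.6 s (value of joint clamp below 0.05 rad and value of joint vent above 0.019 m), for 0.6 s.
At the end, for the whole second after the job is handed in: The clamp bar is closed within 0.05 rad, the vent plunger has sprung back up (within 2 mm), and the jar, dishes and carton stand upright within 25 mm of where they were (value of joint clamp below 0.05 rad and value of joint vent below 0.002 m and distance of each of jar, dishes, carton from where it was at the start of the episode below 0.025 m and angle between each of jar, dishes, carton's own z axis and vertical below 0.2 rad); the robot touches nothing.
It fails at once if the valve is loaded with more than 45 N (contact force between valve and anything else above 45 N).
It fails at once if the vent is pressed beyond 8 mm while the clamp is not yet closed (beyond 0.1 rad) (value of joint vent above 0.008 m and value of joint clamp above 0.1 rad).
It fails at once if the round jar is pushed more than 25 mm or tipped (distance of jar from where it was at the start of the episode above 0.025 m or angle between jar's own z axis and vertical above 0.3 rad).
It fails at once if the stack of dishes is pushed more than 25 mm or tipped (distance of dishes from where it was at the start of the episode above 0.025 m or angle between dishes's own z axis and vertical above 0.3 rad).
It fails at once if the carton is pushed more than 25 mm or tipped (distance of carton from where it was at the start of the episode above 0.025 m or angle between carton's own z axis and vertical above 0.3 rad).
It also fails if it takes over 56 s, if anything falls off the work surface, if the arm or the gripper's body presses on something with over 40 N, if the wrist force passes 120 N, or if a joint passes its speed limit or range.

## Robot

A 6-joint arm with a two-finger parallel gripper is mounted at the origin on the work surface. World frame = base frame: x ahead of the robot, y to its left, z up, the work surface at z = 0. Lengths are in m, angles in rad, forces in N, time in s.
With the tool pointing down it reaches from about 0.3 to 0.875 m from the base axis. Payload 6.4 kg.
Tool frame: the origin (TCP) lies midway between the tips of the shut fingers; the grasp point (between the pads) lies manip.pinch_z behind it (manip.pinch_z is the distance from the TCP to the grasp point, in m); z points along the fingers, y is the line along which they close (so a half turn about z gives the same grasp; the last joint's range is limited). The gripper opens to 88 mm and grips with 3 to 60 N. Pads are 18 mm wide; open, the fingers measure 123 mm over their backs; the gripper's body (75 mm by 187 mm) begins 45 mm behind the grasp point.
Start: joints at [0.974, 0.181, 1.607, -0, 1.354, -0.206], TCP at [0.219, 0.532, 0.239] pointing down, gripper open.
Joint ranges: [-2.99, 2.99], [-0.89, 2.07], [0.3, 2.58], [-1.14, 4.28], [0, 2.63], [-3.12, 3.12]. Speed limits (rad/s): [2.57, 2.57, 3.01, 3.14, 3.14, 3.14].

## Interface

Orientations are given as a rotation vector (axis times angle).
In Python, from bench import manip gives the robot as it stands.
- The arm moves only by the tool play_rows, never from a script. Its argument "series" is a list that holds one entry, the list of rows, each a list of 7 numbers: the closure, from -1 (fully open) to 1 (shut), then the shift along the tool's x, y, z in m, then the turn, a rotation vector about the tool's x, y, z in rad. A call has 1 to 12 rows; each row is the pose to reach, as a shift and turn from the pose commanded when the call began, along the tool's axes at that moment; what a row does not reach only later rows make up. A row lasts 1/8 s, in which the tool goes at most 62.5 mm and 10.7 degrees, less where a joint would pass 70% of its speed; a pose out of reach is approached as far as the arm can. A call with a gripper value outside its range is refused whole. The fingers move at their own pace and stop on an object; "force" is the grip in N (left out, the last holds). Time passes only in rows, so rows that repeat a pose let the fingers close. It gives the time, the measured TCP pose, the force, the opening and the grip force at its end, in the units of the state.
- manip.state(): the state, without advancing time (a new reading comes with each control period).
- manip.capture(name): name is "scene" or "top"; returns a dict with "image" (384x512x3 uint8, blue, green, red), "fov_y" (degrees; the focal length in pixels is half the picture's height over the tangent of half this angle, whatever the lens; pixels are square), "cx", "cy" (the principal point, pixels), "extrinsics" (4x4, takes a point from world to camera coordinates). Camera axes: x right, y down, z forward; pixel columns grow to the right and rows downward; lengths in m; the calibration is good to about 2 mm. A picture is of the moment at which its call begins. There is no depth.
- manip.job_done(): hands the job in; it is judged then, once.
The state is a dict: "time": time; "joint_positions": joint angles; "qvel": joint speeds; "joint_torque": joint torques, N m; "eef_pos": TCP position; "tcp_rot": TCP orientation; "ft_force": force on the tool from outside, world axes, zero at the start; "moment": the same for the moment, N m; "grip_width": opening from 0.0 (shut) to 1.0 (fully open); "gripper_force": force on a finger pad.
Only numpy, scipy, OpenCV 4.12 (cv2) and the standard library are available. Lean on these libraries where they do the work, as an engineer would, in place of code of your own. Each camera call takes 0.05 s, during which the arm holds its last target. There are 200 camera calls.

## Working session

There is one attempt and no reset: what is moved stays moved. The work goes in short steps, Python scripts to look and compute and a tool call to move; the robot and the scene stay as the last step left them, time stands still between calls to the robot, and variables do not carry over. Pictures are saved under pics/ and viewed, at most 10 in all, crops included, and the job is handed in when it is done.

Besides the shell and the picture viewer there is one more tool, called after "Request:" by a JSON object that holds its "fn" and its "kwargs", one argument or row to a line. play_rows: Moves the arm, as the interface text tells. Its arguments: {"type":"object","properties":{"series":{"type":"array","items":{"type":"array","items":{"type":"array","items":{"type":"number"}}}},"force":{"type":"number"}},"required":["series"]}

```bash
ls; mkdir -p pics
python3 - <<'E'
from bench import manip
import cv2,numpy as np,pickle
d={}
for n in("scene","top"):
    c=manip.capture(n); d[n]=c; cv2.imwrite(f"pics/{n}0.png",cv2.resize(c["image"],None,fx=1.5,fy=1.5,interpolation=cv2.INTER_CUBIC))
    print(n,c["fov_y"],c["cx"],c["cy"],np.round(c["extrinsics"],4).tolist())
pickle.dump(d,open("cap0.pkl","wb"))
print(manip.state(),manip.pinch_z)
E
```

```text
pics
scene 47.18308554530828 250.15906146738465 186.57443512357864 [[-0.0365, 0.9993, 0.0099, -0.0198], [0.7866, 0.0348, -0.6164, -0.3915], [-0.6163, -0.0147, -0.7874, 1.5417], [0.0, 0.0, 0.0, 1.0]]
top 56.720135341511636 255.89927976253682 194.25504152193872 [[0.007, -1.0, -0.0007, 0.0062], [-0.9843, -0.0068, -0.1762, 0.6066], [0.1762, 0.0019, -0.9844, 0.8141], [0.0, 0.0, 0.0, 1.0]]
{'time': 0.1, 'joint_positions': array([ 9.73696985e-01,  1.81429739e-01,  1.60787775e+00, -2.06493315e-05,
        1.35379279e+00, -2.06326481e-01]), 'qvel': array([ 0.0007153 , -0.00058243, -0.00378704, -0.00180056,  0.00222857,
       -0.00034919]), 'joint_torque': array([ 8.95982748e-05, -4.34819698e+01, -3.42699409e+01,  7.03711272e-02,
        3.39327694e-02, -3.02088586e-05]), 'eef_pos': array([0.21875538, 0.53125821, 0.23793566]), 'tcp_rot': array([-6.09808613e-01, -3.08125724e+00,  2.19163385e-03]), 'ft_force': array([ 0.41464962, -0.0459404 , -0.39804939]), 'moment': array([ 0.01586753, -0.02871316, -0.00180253]), 'gripper_force': 0.0, 'grip_width': 0.9970691920185252} 0.0187
```

View pics/scene0.png

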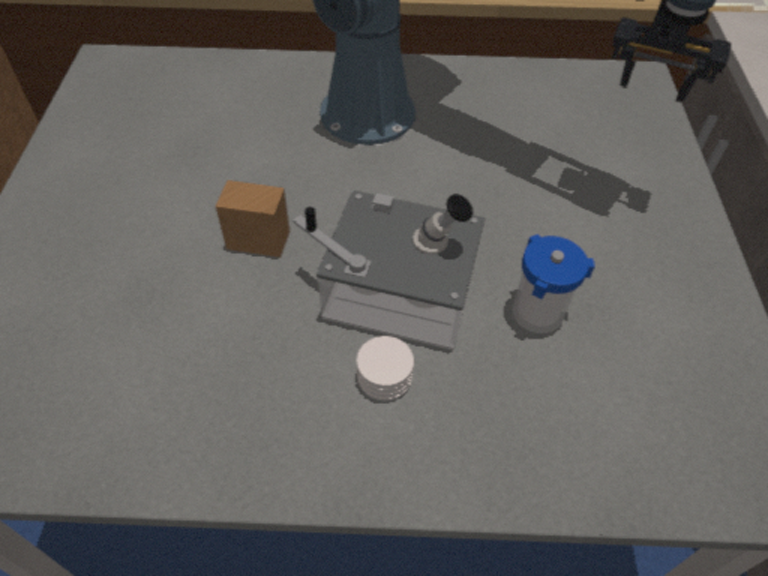

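View pics/top0.png

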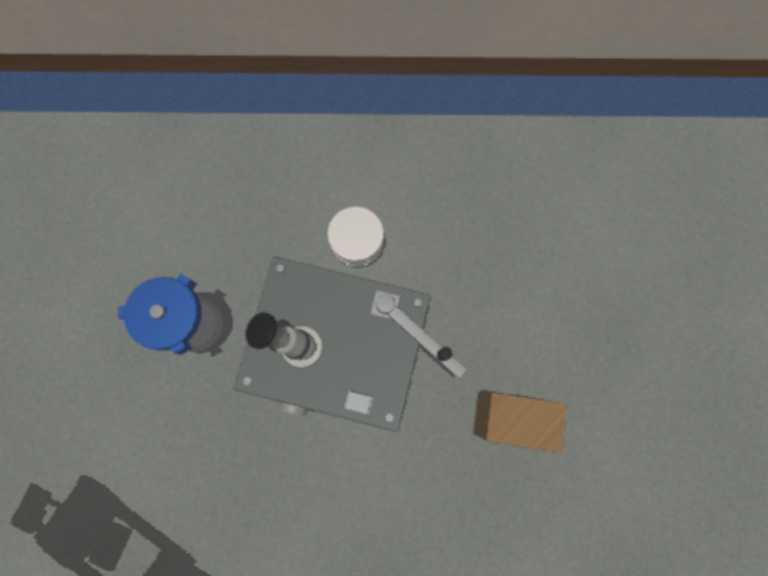

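The top view shows the lid corners at about (273,257), (430,293), (398,431) and (235,390), the hinge at (386,302), the knob at (445,353), the catch at (358,402), the black head at (262,331) and the foot at (302,347). In the scene view the head is at (459,208), the foot at (431,240) and the knob at (311,218). All are in 1.5x pixels.

```bash
cat > h.py <<'E'
import numpy as np,cv2,pickle
from scipy.spatial.transform import Rotation as R
def ray(c,uv):
    f=192/np.tan(np.radians(c["fov_y"]/2)); E=np.array(c["extrinsics"])
    d=E[:3,:3].T@np.array([(uv[0]-c["cx"])/f,(uv[1]-c["cy"])/f,1]); return -E[:3,:3].T@E[:3,3],d/np.linalg.norm(d)
def onz(c,uv,z):
    o,d=ray(c,uv); return o+d*(z-o[2])/d[2]
def tri(a,ua,b,ub):
    o,d=ray(a,ua);p,e=ray(b,ub)
    s=np.linalg.lstsq(np.c_[d,-e],p-o,rcond=None)[0]; A=o+d*s[0];B=p+e*s[1]
    return (A+B)/2,np.linalg.norm(A-B)
def proj(c,P):
    f=192/np.tan(np.radians(c["fov_y"]/2)); E=np.array(c["extrinsics"]); q=E[:3,:3]@P+E[:3,3]
    return np.array([c["cx"],c["cy"]])+f*q[:2]/q[2]
E
python3 - <<'E'
from h import *
d=pickle.load(open("cap0.pkl","rb")); T,S=d["top"],d["scene"]
def blobs(c,m,name,box):
    x0,y0,x1,y1=box; k=np.zeros(m.shape,np.uint8); k[y0:y1,x0:x1]=m[y0:y1,x0:x1]*255
    n,l,st,ce=cv2.connectedComponentsWithStats(k)
    for i in range(1,n):
        if st[i,4]>25:
            cn=cv2.findContours((l==i).astype(np.uint8),0,1)[0][0]
            print(name,np.round(ce[i],1),st[i].tolist(),cv2.fitEllipse(cn) if len(cn)>5 else '')
for n,c,b in(("T",T,(150,160,320,300)),("S",S,(190,120,330,220))):
    g=c["image"].max(2); blobs(c,g<38,n+"dark",b)
    w=c["image"].min(2)>105; blobs(c,w,n+"light",b)
L=[onz(T,np.array(p)/1.5,.132)[:2] for p in((273,257),(430,293),(398,431),(235,390))]
L=np.array(L); print("corners",L.round(4).tolist(),"ctr",L.mean(0))
bl,br,fr,fl=L; 
v=(bl-fl)+(br-fr); u=(bl-br)+(fl-fr); print("lens",np.linalg.norm(bl-fl),np.linalg.norm(bl-br),"yaw",np.arctan2(v[1],v[0]),np.arctan2(u[1],u[0])-np.pi/2)
print("hinge",onz(T,(386/1.5,302/1.5),.145),"catch",onz(T,(358/1.5,402/1.5),.151),"knobtop",onz(T,(445/1.5,352/1.5),.187))
print("bar tip",onz(T,(459/1.5,371/1.5),.142))
print("knob tri",tri(T,(445/1.5,352/1.5),S,(310.5/1.5,210/1.5)))
print("foot",onz(T,(302/1.5,347/1.5),.135),onz(S,(431/1.5,240/1.5),.135))
print("head tri",tri(T,(262/1.5,331/1.5),S,(459/1.5,208/1.5)))
E
```

```text
Tlight [240. 233.] [150, 160, 170, 140, 19499] ((234.1358184814453, 231.09117126464844), (157.1392822265625, 206.04234313964844), 90.46739959716797)
Tlight [186.  177.9] [183, 175, 7, 7, 36] ((186.0337677001953, 177.91580200195312), (5.860958576202393, 6.206774711608887), 118.08482360839844)
Sdark [306.  138.5] [299, 130, 15, 17, 191] ((306.0809326171875, 138.5052947998047), (12.545239448547363, 17.3992977142334), 147.86245727539062)
Sdark [206.7 145.9] [204, 139, 6, 15, 73] ((206.70059204101562, 145.84913635253906), (4.837187767028809, 16.013723373413086), 175.33375549316406)
Slight [253.9 171.1] [190, 120, 140, 100, 7060] ((262.953857421875, 169.3142852783203), (110.34475708007812, 146.18653869628906), 90.00850677490234)
Slight [290.7 146.8] [287, 141, 8, 13, 59] ((291.3908386230469, 146.84829711914062), (7.761949062347412, 11.533973693847656), 171.1922607421875)
Slight [280.3 161.2] [275, 152, 17, 16, 77] ((287.5903625488281, 158.40931701660156), (16.588912963867188, 23.6382999420166), 92.53372955322266)
corners [[0.6437, 0.1764], [0.5906, -0.058], [0.3925, -0.0112], [0.4478, 0.2222]] ctr [0.51865224 0.08235617]
lens 0.20122190301654405 0.2402653013511942 yaw -0.23095484609145076 -0.2276539567995457
hinge [0.57467915 0.00696165 0.145     ] catch [0.43271792 0.04502109 0.151     ] knobtop [ 0.50044767 -0.07277711  0.187     ]
bar tip [ 0.47661932 -0.09739521  0.142     ]
knob tri (array([ 0.50042012, -0.07170588,  0.18648923]), np.float64(0.0022460005568519913))
foot [0.50958116 0.1279511  0.135     ] [0.51172217 0.13177741 0.135     ]
head tri (array([0.52311052, 0.16746075, 0.22528207]), np.float64(0.002713731303032558))
```

Run:
```python
from h import *
d=pickle.load(open("cap0.pkl","rb")); T,S=d["top"],d["scene"]
a=T["image"][195:270,145:235]; b=S["image"][115:190,255:345]
cv2.imwrite("pics/crop.png",np.hstack([cv2.resize(x,None,fx=4.4,fy=4.4,interpolation=cv2.INTER_CUBIC) for x in(a,b)]))
for n,c,(x0,y0,x1,y1) in(("T",T,(155,200,205,240)),("S",S,(292,124,322,154))):
    for th in (30,40,50,60):
        m=(c["image"][y0:y1,x0:x1].max(2)<th).astype(np.uint8)
        k,l,st,ce=cv2.connectedComponentsWithStats(m)
        if k>1:
            i=1+st[1:,4].argmax(); print(n,th,ce[i]+[x0,y0],st[i].tolist())
print(R.from_rotvec([-6.09808613e-01, -3.08125724e+00,  2.19163385e-03]).as_matrix().round(3))
```

```text
T 50 [173.94642857 219.91666667] [10, 9, 20, 23, 336]
T 60 [173.98373984 220.10840108] [9, 9, 22, 23, 369]
S 30 [306.70103093 139.05154639] [8, 7, 14, 16, 97]
S 40 [305.92857143 138.44897959] [7, 6, 15, 17, 196]
S 50 [305.71748879 138.49327354] [6, 6, 17, 18, 223]
S 60 [305.83829787 138.54468085] [6, 6, 17, 18, 235]
[[-0.925  0.381 -0.001]
 [ 0.381  0.925 -0.001]
 [ 0.    -0.001 -1.   ]]
```

View pics/crop.png

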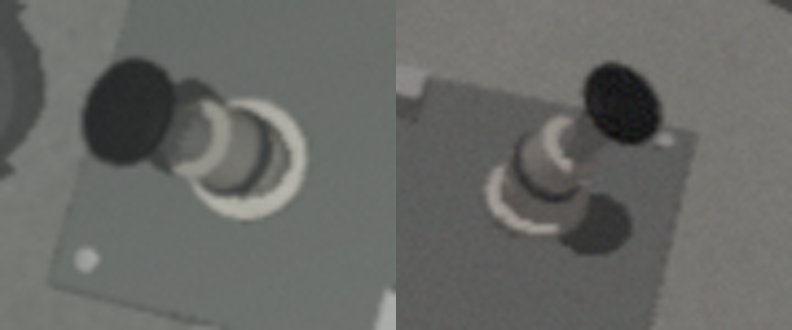

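The crop gives the head's silhouette centre at (174.0,220.0) in top and (305.8,138.5) in scene, original pixels. The foot ring centre is at about (201.4,231.1) in top. Next I compute the moves.

```bash
cat > m.py <<'E'
import sys
from h import *
from bench import manip
def rel(P,Rt,base=None):
    "shift and turn in tool axes from the present pose"
    s=manip.state(); R0=R.from_rotvec(s["tcp_rot"]); 
    return R0.inv().apply(np.array(P)-s["eef_pos"]).round(4).tolist(),(R0.inv()*Rt).as_rotvec().round(4).tolist()
def st():
    s=manip.state(); print("t",round(s["time"],2),"p",s["eef_pos"].round(4),"F",s["ft_force"].round(2),"q",s["joint_positions"].round(2),"w",round(s["grip_width"],3),"gf",round(float(s["gripper_force"]),1)); print(R.from_rotvec(s["tcp_rot"]).as_matrix().round(3).tolist())
E
python3 - <<'E'
from m import *
d=pickle.load(open("cap0.pkl","rb")); T,S=d["top"],d["scene"]
H,e=tri(T,(174.,220.),S,(305.8,138.5)); F=onz(T,(201.4,231.1),.136); print("head",H,e,"foot",F)
v=H-F; az=np.arctan2(v[1],v[0]); a=np.array([.5*np.cos(az),.5*np.sin(az),.866]); print("az",az,"axis",a,"crown",H+7*a/1000)
print("jar",onz(T,(157/1.5,312/1.5),.163),"dishes",onz(T,(356/1.5,235/1.5),.06))
# pinch: closing axis 20deg off chamber y
for deg in (77-25,77+155):
    y=np.array([np.cos(np.radians(deg)),np.sin(np.radians(deg)),0]); z=np.array([0,0,-1.]); Rt=R.from_matrix(np.c_[np.cross(y,z),y,z])
    print(deg,"above",rel([.5004,-.0722,.26],Rt),"down",rel([.5004,-.0722,.155],Rt))
E
```

```text
head [0.52423019 0.1675366  0.22718801] 0.0010990294478595741 foot [0.51001376 0.12766959 0.136     ]
az 1.2282573013563418 axis [0.16793985 0.47095245 0.866     ] crown [0.52540577 0.17083327 0.23325001]
jar [0.55533681 0.32973931 0.163     ] dishes [0.69947384 0.0568622  0.06      ]
52 above ([-0.4903, -0.4507, -0.0215], [-0.0015, -0.0001, 0.2725]) down ([-0.4903, -0.4506, 0.0835], [-0.0015, -0.0001, 0.2725])
232 above ([-0.4903, -0.4507, -0.0215], [0.0001, -0.0022, -2.8691]) down ([-0.4903, -0.4506, 0.0835], [0.0001, -0.0022, -2.8691])
```

Request:
{"fn": "play_rows", "kwargs": {
  "series": [
    [[-1, 0, 0, -0.06, 0, 0, 0.1], [-1, 0, 0, -0.09, 0, 0, 0.2], [-1, -0.04, -0.04, -0.09, 0, 0, 0.27], [-1, -0.09, -0.08, -0.09, 0, 0, 0.27], [-1, -0.14, -0.13, -0.09, 0, 0, 0.27], [-1, -0.19, -0.17, -0.09, 0, 0, 0.27], [-1, -0.24, -0.22, -0.09, 0, 0, 0.27], [-1, -0.29, -0.26, -0.09, 0, 0, 0.27], [-1, -0.34, -0.31, -0.09, 0, 0, 0.27], [-1, -0.39, -0.36, -0.09, 0, 0, 0.27], [-1, -0.44, -0.405, -0.09, 0, 0, 0.27], [-1, -0.49, -0.45, -0.06, 0, 0, 0.27]]
  ]
}}

```text
time: 1.6
eef_pos: [0.4809, -0.0291, 0.3131]
tcp_rot: [1.019, 2.969, 0.0]
ft_force: [0.5, -0.6, -0.3]
grip_width: 1.0
gripper_force: 0.0
```

Run:
```python
from m import *
st(); y=np.array([np.cos(np.radians(52)),np.sin(np.radians(52)),0]); z=np.array([0,0,-1.]); Rt=R.from_matrix(np.c_[np.cross(y,z),y,z])
print(rel([.5004,-.0722,.155],Rt))
```

```text
t 1.6 p [ 0.4809 -0.0291  0.3131] F [ 0.46 -0.57 -0.29] q [-0.31 -0.09  1.74  0.    1.49 -1.22] w 1.0 gf 0.0
[[-0.789, 0.614, 0.003], [0.614, 0.789, -0.001], [-0.003, 0.001, -1.0]]
([-0.0414, -0.0222, 0.1582], [0.0012, 0.0026, 0.0018])
```

Request:
{"fn": "play_rows", "kwargs": {
  "series": [
    [[-1, 0, 0, 0, 0, 0, 0], [-1, 0, 0, 0.03, 0, 0, 0], [-1, 0, 0, 0.07, 0, 0, 0], [-1, 0, 0, 0.085, 0, 0, 0], [-1, 0, 0, 0.085, 0, 0, 0], [-1, 0, 0, 0.085, 0, 0, 0]]
  ]
}}

```text
time: 2.35
eef_pos: [0.4807, -0.0267, 0.2288]
tcp_rot: [1.018, 2.97, 0.0]
ft_force: [-1.1, -0.6, 0.4]
grip_width: 1.0
gripper_force: 0.0
```

Run:
```python
from m import *
st(); y=np.array([np.cos(np.radians(52)),np.sin(np.radians(52)),0]); z=np.array([0,0,-1.]); Rt=R.from_matrix(np.c_[np.cross(y,z),y,z])
print(rel([.5004,-.0722,.155],Rt))
c=manip.capture("top"); cv2.imwrite("pics/t1.png",cv2.resize(c["image"][170:290,140:340],None,fx=3.5,fy=3.5,interpolation=cv2.INTER_CUBIC))
```

```text
t 2.35 p [ 0.4807 -0.0267  0.2288] F [-1.06 -0.62  0.36] q [-0.3  -0.02  1.85  0.    1.32 -1.21] w 1.0 gf 0.0
[[-0.79, 0.613, 0.002], [0.613, 0.79, -0.001], [-0.002, 0.001, -1.0]]
([-0.0433, -0.0239, 0.0738], [0.0009, 0.0022, 0.003])
```

View pics/t1.png

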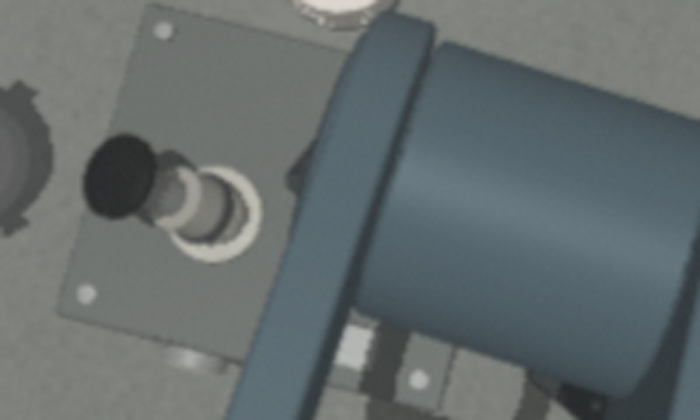

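The arm hides the knob in this picture, and the tool is still about 49 mm short sideways. I move sideways first, then down.

Request:
{"fn": "play_rows", "kwargs": {
  "series": [
    [[-1, -0.022, -0.012, 0, 0, 0, 0], [-1, -0.043, -0.024, 0, 0, 0, 0], [-1, -0.043, -0.024, 0, 0, 0, 0], [-1, -0.043, -0.024, 0.02, 0, 0, 0], [-1, -0.043, -0.024, 0.045, 0, 0, 0], [-1, -0.043, -0.024, 0.073, 0, 0, 0], [-1, -0.043, -0.024, 0.073, 0, 0, 0], [-1, -0.043, -0.024, 0.073, 0, 0, 0]]
  ]
}}

```text
time: 3.4
eef_pos: [0.4995, -0.0722, 0.1552]
tcp_rot: [1.019, 2.971, 0.0]
ft_force: [-0.1, 0.5, 0.1]
grip_width: 1.004
gripper_force: 0.0
```

Run:
```python
from m import *
st()
c=manip.capture("scene"); cv2.imwrite("pics/s1.png",cv2.resize(c["image"][100:220,150:350],None,fx=3.5,fy=3.5,interpolation=cv2.INTER_CUBIC))
```

```text
t 3.4 p [ 0.4995 -0.0722  0.1552] F [-0.12  0.47  0.14] q [-0.38  0.12  1.86  0.    1.16 -1.29] w 1.004 gf 0.0
[[-0.79, 0.614, 0.001], [0.614, 0.79, -0.0], [-0.001, 0.0, -1.0]]
```

View pics/s1.png

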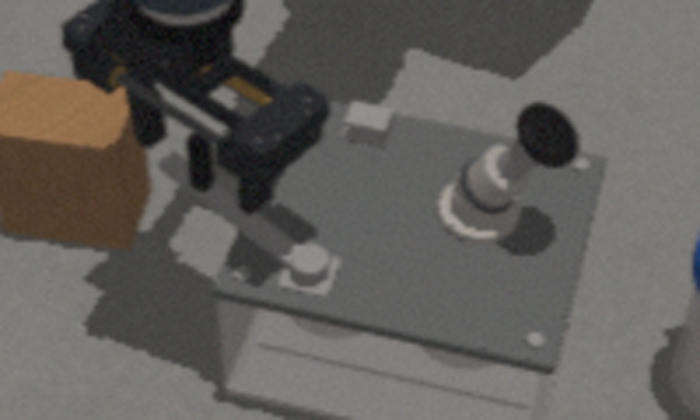

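The knob at (200,162) sits between the fingers at (148,125) and (258,185), so I close on it.

Request:
{"fn": "play_rows", "kwargs": {
  "series": [
    [[1, 0, 0, 0, 0, 0, 0], [1, 0, 0, 0, 0, 0, 0], [1, 0, 0, 0, 0, 0, 0], [1, 0, 0, 0, 0, 0, 0], [1, 0, 0, 0, 0, 0, 0], [1, 0, 0, 0, 0, 0, 0]]
  ],
  "force": 15
}}

```text
time: 4.2
eef_pos: [0.499, -0.0721, 0.1541]
tcp_rot: [-1.019, -2.971, 0.0]
ft_force: [0.4, 0.4, 0.0]
grip_width: 0.346
gripper_force: 0.0
```

Run:
```python
from m import *
st(); s=manip.state(); R0=R.from_rotvec(s["tcp_rot"])
h=np.array([.5735,.0075]); k=s["eef_pos"][:2]; v=k-h; r=np.linalg.norm(v); a0=np.arctan2(v[1],v[0])%(2*np.pi); a1=np.pi-.229
print("r",r,"swing",a0-a1)
for i in range(1,13):
    a=a0+(a1-a0)*i/12; p=h+.110*np.array([np.cos(a),np.sin(a)]); print(i,p.round(4),R0.inv().apply(np.r_[p-k,0]).round(4))
```

```text
t 4.2 p [ 0.499  -0.0721  0.1541] F [0.43 0.37 0.02] q [-0.38  0.12  1.86 -0.    1.16 -1.29] w 0.346 gf 0.0
[[-0.789, 0.614, -0.0], [0.614, 0.789, 0.0], [0.0, -0.0, -1.0]]
r 0.10909022758642146 swing 1.0474290485440512
1 [ 0.4916 -0.0659] [0.0096 0.0004 0.    ]
2 [ 0.4855 -0.0585] [0.019  0.0025 0.    ]
3 [ 0.4801 -0.0506] [0.0281 0.0054 0.    ]
4 [ 0.4754 -0.0422] [0.0369 0.0091 0.    ]
5 [ 0.4714 -0.0335] [0.0454 0.0136 0.    ]
6 [ 0.4682 -0.0245] [0.0535 0.0188 0.    ]
7 [ 0.4659 -0.0152] [0.0611 0.0247 0.    ]
8 [ 0.4643 -0.0057] [0.0682 0.0312 0.    ]
9 [0.4636 0.0039] [0.0746 0.0383 0.    ]
10 [0.4637 0.0135] [0.0804 0.0459 0.    ]
11 [0.4646 0.023 ] [0.0855 0.0541 0.    ]
12 [0.4664 0.0325] [0.0899 0.0626 0.    ]
```

Request:
{"fn": "play_rows", "kwargs": {
  "series": [
    [[1, 0, 0, 0, 0, 0, 0], [1, 0, 0, 0, 0, 0, 0], [1, 0, 0, 0, 0, 0, 0], [1, 0, 0, 0, 0, 0, 0]]
  ],
  "force": 20
}}

```text
time: 4.7
eef_pos: [0.4986, -0.0727, 0.1541]
tcp_rot: [-1.019, -2.971, 0.002]
ft_force: [-3.6, -3.0, 0.8]
grip_width: 0.199
gripper_force: 20.0
```

Request:
{"fn": "play_rows", "kwargs": {
  "series": [
    [[1, 0.01, 0.0005, 0, 0, 0, 0], [1, 0.019, 0.0025, 0, 0, 0, 0], [1, 0.028, 0.0055, 0, 0, 0, 0], [1, 0.037, 0.009, 0, 0, 0, 0], [1, 0.0455, 0.0135, 0, 0, 0, 0], [1, 0.0535, 0.019, 0, 0, 0, 0], [1, 0.061, 0.0245, 0, 0, 0, 0], [1, 0.068, 0.031, 0, 0, 0, 0], [1, 0.0745, 0.038, 0, 0, 0, 0], [1, 0.0745, 0.038, 0, 0, 0, 0]]
  ]
}}

```text
time: 5.95
eef_pos: [0.458, 0.0046, 0.1534]
tcp_rot: [-1.013, -2.961, 0.006]
ft_force: [-23.7, -2.5, 16.5]
grip_width: 0.198
gripper_force: 20.0
```

Run:
```python
from m import *
st(); s=manip.state(); R0=R.from_rotvec(s["tcp_rot"])
h=np.array([.5735,.0075]); k=s["eef_pos"][:2]; v=k-h; print(np.linalg.norm(v),np.arctan2(v[1],v[0])%(2*np.pi)-np.pi+.229)
for sw in (.15,.1,.05,0,-.05,-.1):
    a=np.pi-.229+sw; p=h+.110*np.array([np.cos(a),np.sin(a)]); print(sw,R0.inv().apply(np.r_[p-k,0]).round(4))
```

```text
t 5.95 p [0.458  0.0046 0.1534] F [-23.73  -2.53  16.51] q [-0.25  0.03  1.96 -0.    1.17 -1.16] w 0.198 gf 20.0
[[-0.79, 0.613, -0.013], [0.613, 0.79, 0.001], [0.01, -0.007, -1.0]]
0.11551125929591871 0.25437759035876295
0.15 [ 0.0025  0.0127 -0.0001]
0.1 [ 0.0054  0.0174 -0.0001]
0.05 [ 0.0081  0.0222 -0.0001]
0 [ 0.0105  0.0272 -0.0001]
-0.05 [ 0.0127  0.0322 -0.0001]
-0.1 [ 0.0146  0.0374 -0.0001]
```

Run:
```python
from m import *
st(); print(manip.state()["moment"])
c=manip.capture("scene"); t=manip.capture("top")
a=cv2.resize(c["image"][105:205,190:330],None,fx=5,fy=5,interpolation=cv2.INTER_CUBIC)
cv2.imwrite("pics/s2.png",a); cv2.imwrite("pics/t2.png",t["image"])
```

```text
t 5.95 p [0.458  0.0046 0.1534] F [-23.73  -2.53  16.51] q [-0.25  0.03  1.96 -0.    1.17 -1.16] w 0.198 gf 20.0
[[-0.79, 0.613, -0.013], [0.613, 0.79, 0.001], [0.01, -0.007, -1.0]]
[-0.50504137  3.61865226 -0.25621687]
```

View pics/s2.png

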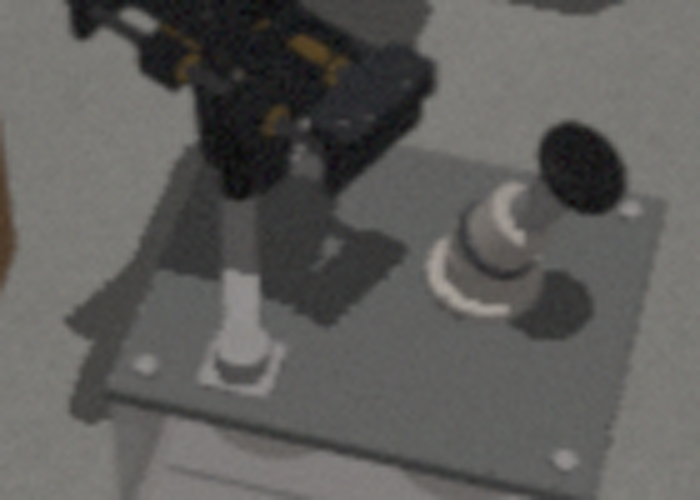

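The knob is held and the bar has swung, with the valve clear. A sideways load has built up in the pinch, so I loosen to a cage and check.

Request:
{"fn": "play_rows", "kwargs": {
  "series": [
    [[0.3, 0, 0, 0, 0, 0, 0], [0.3, 0, 0, 0, 0, 0, 0], [0.3, 0, 0, 0, 0, 0, 0], [0.3, 0, 0, 0, 0, 0, 0]]
  ]
}}

```text
time: 6.55
eef_pos: [0.4637, 0.0037, 0.1542]
tcp_rot: [1.019, 2.971, 0.0]
ft_force: [0.7, -0.3, -1.1]
grip_width: 0.348
gripper_force: 0.0
```

Run:
```python
from m import *
st()
c=manip.capture("scene"); cv2.imwrite("pics/s3.png",cv2.resize(c["image"][105:205,190:330],None,fx=5,fy=5,interpolation=cv2.INTER_CUBIC))
```

```text
t 6.55 p [0.4637 0.0037 0.1542] F [ 0.71 -0.32 -1.09] q [-0.25  0.03  1.96  0.    1.16 -1.16] w 0.348 gf 0.0
[[-0.79, 0.614, 0.0], [0.614, 0.79, 0.0], [-0.0, 0.0, -1.0]]
```

View pics/s3.png

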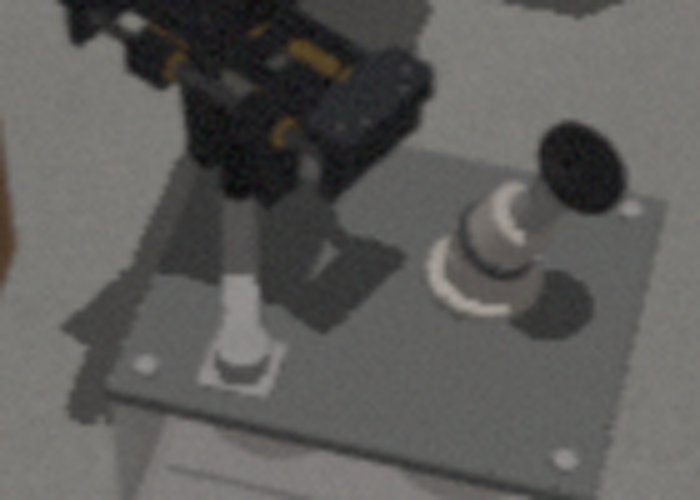

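Request:
{"fn": "play_rows", "kwargs": {
  "series": [
    [[0.3, 0.004, 0.007, 0, 0, 0, 0], [0.3, 0.008, 0.013, 0, 0, 0, 0], [0.3, 0.012, 0.019, 0, 0, 0, 0], [0.3, 0.014, 0.024, 0, 0, 0, 0], [0.3, 0.0155, 0.027, 0, 0, 0, 0], [0.3, 0.0155, 0.03, 0, 0, 0, 0], [0.3, 0.0155, 0.03, 0, 0, 0, 0]]
  ]
}}

```text
time: 7.48
eef_pos: [0.47, 0.037, 0.1541]
tcp_rot: [1.019, 2.971, 0.0]
ft_force: [-2.4, -0.1, -0.2]
grip_width: 0.352
gripper_force: 0.8
```

Request:
{"fn": "play_rows", "kwargs": {
  "series": [
    [[0.3, 0.001, 0.003, 0, 0, 0, 0], [0.3, 0.001, 0.006, 0, 0, 0, 0], [0.3, 0.001, 0.006, 0, 0, 0, 0]]
  ]
}}

```text
time: 7.85
eef_pos: [0.4707, 0.0396, 0.1539]
tcp_rot: [-1.017, -2.969, 0.011]
ft_force: [-13.0, -12.9, 4.5]
grip_width: 0.351
gripper_force: 9.2
```

The push met the end stop at about 18 N with the knob where it should be when shut. I release, lift and look.

Request:
{"fn": "play_rows", "kwargs": {
  "series": [
    [[0.3, 0, 0.001, 0, 0, 0, 0], [0.0, 0, -0.003, 0, 0, 0, 0], [-0.3, 0, -0.006, 0, 0, 0, 0], [-0.3, 0, -0.006, 0, 0, 0, 0], [-0.3, 0, -0.006, -0.04, 0, 0, 0], [-0.3, 0, -0.006, -0.1, 0, 0, 0], [0.5, 0, -0.006, -0.15, 0, 0, 0], [1, 0, -0.05, -0.19, 0, 0, 0], [1, 0, -0.1, -0.19, 0, 0, 0], [1, 0, -0.15, -0.19, 0, 0, 0], [1, 0, -0.2, -0.19, 0, 0, 0], [1, 0, -0.2, -0.19, 0, 0, 0]]
  ]
}}

```text
time: 9.35
eef_pos: [0.3489, -0.1179, 0.3446]
tcp_rot: [1.027, 2.967, -0.001]
ft_force: [0.3, 0.1, -0.5]
grip_width: 0.009
gripper_force: 0.0
```

Run:
```python
from m import *
st()
c=manip.capture("scene"); t=manip.capture("top"); pickle.dump({"scene":c,"top":t},open("cap1.pkl","wb"))
cv2.imwrite("pics/s4.png",np.hstack([cv2.resize(x,None,fx=3.3,fy=3.3,interpolation=cv2.INTER_CUBIC) for x in(t["image"][165:295,150:270],c["image"][100:230,220:340])]))
```

```text
t 9.35 p [ 0.3489 -0.1179  0.3446] F [ 0.33  0.12 -0.49] q [-0.65 -0.4   1.92 -0.    1.62 -1.56] w 0.009 gf 0.0
[[-0.786, 0.618, 0.001], [0.618, 0.786, -0.001], [-0.002, -0.0, -1.0]]
```

View pics/s4.png

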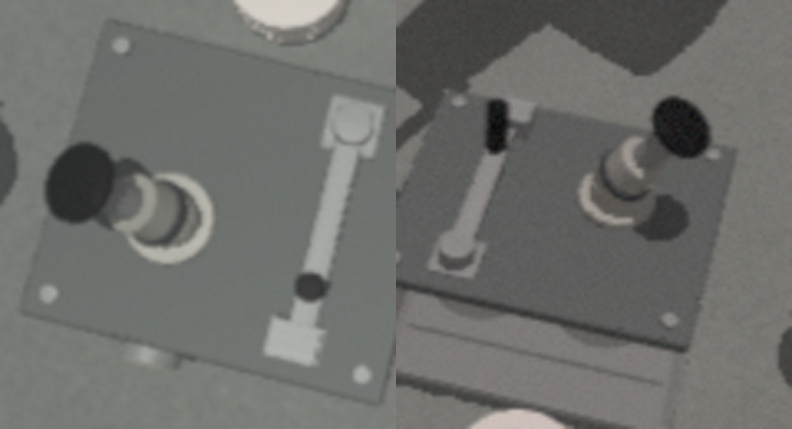

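The bar lies parallel to the lid's side edge with its tip in the catch at (295,340); the hinge is at (352,122) and the knob at (311,286) in the crop. I check the angle and work out the press approach.

Run:
```python
from m import *
d=pickle.load(open("cap1.pkl","rb")); T,S=d["top"],d["scene"]
k=onz(T,(150+311/3.3,165+286/3.3),.187); hh=np.array([.5735,.0075]); v=k[:2]-hh; print("knob",k,np.linalg.norm(v),"swing",np.arctan2(v[1],v[0])-np.pi+.229)
H=np.array([.5242,.1675,.2272]); 
for az in (1.228,):
    a=np.array([.5*np.cos(az),.5*np.sin(az),.866]); a/=np.linalg.norm(a)
    y=np.array([-np.sin(az),np.cos(az),0]); 
    y=np.array([-np.sin(az),np.cos(az),0])*1.0
    lev=np.array([np.sin(az),-np.cos(az),0])
    for nm,y in(("lev",lev),("-lev",-lev),("up",np.cross(a,lev)),("-up",-np.cross(a,lev))):
        z=-a; Rt=R.from_matrix(np.c_[np.cross(y,z),y,z]); C=H+.007*a
        print(nm,"y",y.round(3),"rel",rel(C+.06*a,Rt), "target",(C+.06*a).round(4))
```

```text
knob [0.46582502 0.03262622 0.187     ] 0.11056775609103042 swing -0.0002500401992696355
lev y [ 0.942 -0.336  0.   ] rel ([0.0477, 0.3623, 0.0595], [0.3284, -0.4523, 1.2204]) target [0.5355 0.1991 0.2852]
-lev y [-0.942  0.336 -0.   ] rel ([0.0477, 0.3623, 0.0595], [0.4928, 0.3578, -1.8416]) target [0.5355 0.1991 0.2852]
up y [ 0.291  0.816 -0.5  ] rel ([0.0477, 0.3623, 0.0595], [0.5196, -0.0825, -0.3127]) target [0.5355 0.1991 0.2852]
-up y [-0.291 -0.816  0.5  ] rel ([0.0477, 0.3623, 0.0595], [-0.1163, -0.7332, 2.7335]) target [0.5355 0.1991 0.2852]
```

Request:
{"fn": "play_rows", "kwargs": {
  "series": [
    [[1, 0, 0.04, 0, 0, 0, -0.05], [1, 0.01, 0.09, 0, 0.1, 0, -0.1], [1, 0.02, 0.14, 0, 0.2, -0.02, -0.15], [1, 0.03, 0.19, 0, 0.3, -0.04, -0.2], [1, 0.04, 0.24, 0, 0.4, -0.06, -0.25], [1, 0.048, 0.29, 0, 0.52, -0.08, -0.31], [1, 0.048, 0.34, 0, 0.52, -0.08, -0.31], [1, 0.048, 0.362, 0, 0.52, -0.08, -0.31], [1, 0.048, 0.362, 0.02, 0.52, -0.08, -0.31], [1, 0.048, 0.362, 0.04, 0.52, -0.08, -0.31], [1, 0.048, 0.362, 0.04, 0.52, -0.08, -0.31]]
  ]
}}

```text
time: 10.82
eef_pos: [0.5324, 0.1988, 0.3013]
tcp_rot: [-0.502, -2.901, 0.781]
ft_force: [-0.2, 0.4, -0.8]
grip_width: 0.007
gripper_force: 0.0
```

```bash
cat > v.py <<'E'
from m import *
st(); H=np.array([.5242,.1675,.2272]); az=1.228
a=np.array([.5*np.cos(az),.5*np.sin(az),.866]); a/=np.linalg.norm(a); lev=np.array([np.sin(az),-np.cos(az),0]); y=np.cross(a,lev); z=-a
Rt=R.from_matrix(np.c_[np.cross(y,z),y,z]); s=manip.state()
print("to crown+20",rel(H+.027*a,Rt),"height over crown",(s["eef_pos"]-H-.007*a)@a,"axial F",s["ft_force"]@a)
E
python3 v.py
```

```text
t 10.82 p [0.5324 0.1988 0.3013] F [-0.24  0.39 -0.8 ] q [ 0.36  0.4   1.29 -0.4   1.8  -0.89] w 0.007 gf 0.0
[[-0.941, 0.288, -0.176], [0.338, 0.815, -0.471], [0.007, -0.503, -0.864]]
to crown+20 ([-0.0032, 0.0093, 0.0532], [-0.0036, -0.007, 0.0022]) height over crown 0.07329442331140776 axial F -0.5506259065314458
```

Request:
{"fn": "play_rows", "kwargs": {
  "series": [
    [[1, -0.003, 0.009, 0.02, 0, -0.007, 0.002], [1, -0.003, 0.009, 0.04, 0, -0.007, 0.002], [1, -0.003, 0.009, 0.058, 0, -0.007, 0.002], [1, -0.003, 0.009, 0.062, 0, -0.007, 0.002], [1, -0.003, 0.009, 0.062, 0, -0.007, 0.002], [1, -0.003, 0.009, 0.062, 0, -0.007, 0.002]]
  ]
}}

```text
time: 11.58
eef_pos: [0.5294, 0.1769, 0.2468]
tcp_rot: [-0.506, -2.913, 0.781]
ft_force: [0.9, 1.1, 0.2]
grip_width: 0.006
gripper_force: 0.0
```

```bash
python3 v.py
python3 - <<'E'
from m import *
c=manip.capture("scene"); cv2.imwrite("pics/s5.png",cv2.resize(c["image"][90:190,250:370],None,fx=5,fy=5,interpolation=cv2.INTER_CUBIC))
E
```

```text
t 11.57 p [0.5294 0.1769 0.2468] F [0.95 1.14 0.22] q [ 0.33  0.4   1.39 -0.41  1.67 -0.87] w 0.006 gf 0.0
[[-0.942, 0.293, -0.163], [0.336, 0.815, -0.472], [-0.005, -0.499, -0.866]]
to crown+20 ([0.0017, 0.0006, -0.0047], [0.0006, 0.0048, -0.0024]) height over crown 0.015314933949659116 axial F 0.8857890094659805
```

View pics/s5.png

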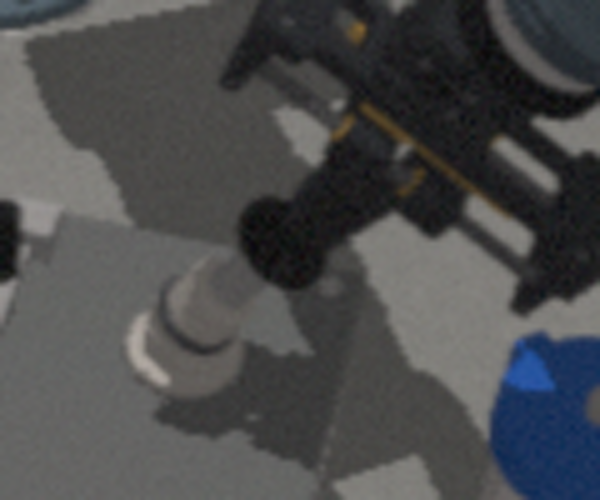

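The shut fingers line up with the head at (285,245) and stay clear of the jar. I move down to touch.

Request:
{"fn": "play_rows", "kwargs": {
  "series": [
    [[1, 0.001, 0, 0.006, 0, 0, 0], [1, 0.001, 0, 0.012, 0, 0, 0], [1, 0.001, 0, 0.017, 0, 0, 0], [1, 0.001, 0, 0.021, 0, 0, 0], [1, 0.001, 0, 0.025, 0, 0, 0], [1, 0.001, 0, 0.025, 0, 0, 0]]
  ]
}}

```text
time: 12.38
eef_pos: [0.524, 0.1654, 0.2245]
tcp_rot: [-0.505, -2.913, 0.781]
ft_force: [-0.2, 3.8, 5.0]
grip_width: 0.005
gripper_force: 3.0
```

```bash
python3 v.py
```

```text
t 12.38 p [0.524  0.1654 0.2245] F [-0.22  3.75  5.  ] q [ 0.32  0.4   1.44 -0.41  1.63 -0.86] w 0.005 gf 3.0
[[-0.942, 0.293, -0.164], [0.336, 0.815, -0.472], [-0.004, -0.5, -0.866]]
to crown+20 ([0.0004, 0.0005, -0.0303], [0.0003, 0.0041, -0.0019]) height over crown -0.010338579395207366 axial F 6.0586756584227555
```

Request:
{"fn": "play_rows", "kwargs": {
  "series": [
    [[1, 0, 0, 0.004, 0, 0, 0], [1, 0, 0, 0.008, 0, 0, 0], [1, 0, 0, 0.011, 0, 0, 0], [1, 0, 0, 0.011, 0, 0, 0]]
  ]
}}

```text
time: 12.88
eef_pos: [0.5224, 0.1605, 0.2156]
tcp_rot: [-0.506, -2.914, 0.781]
ft_force: [0.2, 5.9, 7.9]
grip_width: 0.006
gripper_force: 4.5
```

```bash
python3 v.py
```

```text
t 12.88 p [0.5224 0.1605 0.2156] F [0.22 5.87 7.86] q [ 0.31  0.4   1.46 -0.41  1.61 -0.86] w 0.006 gf 4.5
[[-0.942, 0.293, -0.163], [0.336, 0.815, -0.472], [-0.005, -0.499, -0.866]]
to crown+20 ([0.0005, 0.0004, -0.0406], [0.001, 0.0047, -0.0021]) height over crown -0.02060228664615267 axial F 9.609294627949057
```

Request:
{"fn": "play_rows", "kwargs": {
  "series": [
    [[1, 0, 0, 0.0015, 0, 0, 0], [1, 0, 0, 0.003, 0, 0, 0], [1, 0, 0, 0.003, 0, 0, 0]]
  ]
}}

```text
time: 13.25
eef_pos: [0.5226, 0.1603, 0.2152]
tcp_rot: [-0.506, -2.917, 0.778]
ft_force: [-1.4, 10.3, 16.5]
grip_width: 0.005
gripper_force: 9.3
```

```bash
python3 v.py
```

```text
t 13.25 p [0.5226 0.1603 0.2152] F [-1.41 10.34 16.55] q [ 0.31  0.4   1.46 -0.41  1.6  -0.86] w 0.005 gf 9.3
[[-0.942, 0.294, -0.161], [0.335, 0.816, -0.47], [-0.007, -0.497, -0.868]]
to crown+20 ([0.0007, 0.0005, -0.041], [0.0034, 0.0069, -0.0028]) height over crown -0.021028280209031268 axial F 18.96321025963146
```

The head is on its stop: 19 N and no further travel. I hold it for about 1 s, then retract.

Request:
{"fn": "play_rows", "kwargs": {
  "series": [
    [[1, 0, 0, 0, 0, 0, 0], [1, 0, 0, 0, 0, 0, 0], [1, 0, 0, 0, 0, 0, 0], [1, 0, 0, 0, 0, 0, 0], [1, 0, 0, 0, 0, 0, 0], [1, 0, 0, 0, 0, 0, 0], [1, 0, 0, 0, 0, 0, 0], [1, 0, 0, 0, 0, 0, 0], [1, 0, 0, 0, 0, 0, 0]]
  ]
}}

```text
time: 14.38
eef_pos: [0.5226, 0.1603, 0.2152]
tcp_rot: [-0.506, -2.917, 0.778]
ft_force: [-2.7, 9.9, 16.8]
grip_width: 0.007
gripper_force: 9.3
```

Request:
{"fn": "play_rows", "kwargs": {
  "series": [
    [[1, 0, 0, -0.005, 0, 0, 0], [1, 0, 0, -0.012, 0, 0, 0], [1, 0, 0, -0.02, 0, 0, 0], [1, 0, 0, -0.03, 0, 0, 0], [1, 0, 0, -0.06, 0, 0, 0], [1, 0, 0, -0.1, 0, 0, 0], [1, 0, 0, -0.13, 0, 0, 0], [1, 0, 0, -0.13, 0, 0, 0], [1, 0, 0, -0.13, 0, 0, 0], [1, 0, 0, -0.13, 0, 0, 0]]
  ]
}}

```text
time: 15.62
eef_pos: [0.5423, 0.2192, 0.3229]
tcp_rot: [-0.505, -2.909, 0.784]
ft_force: [-0.1, -0.7, 1.2]
grip_width: 0.002
gripper_force: 0.0
```

```bash
python3 v.py
python3 - <<'E'
from m import *
c=manip.capture("scene"); o=pickle.load(open("cap0.pkl","rb"))["scene"]["image"]
n=c["image"]; y0,y1,x0,x1=125,146,292,316
m=(n[120:160,290:325].max(2)<45).astype(np.uint8); k,l,s,ce=cv2.connectedComponentsWithStats(m); print(s.tolist(),(ce+[290,120]).round(1).tolist())
cv2.imwrite("pics/s6.png",cv2.resize(n,None,fx=1.5,fy=1.5))
E
```

```text
t 15.62 p [0.5423 0.2192 0.3229] F [-0.13 -0.73  1.17] q [ 0.38  0.43  1.21 -0.4   1.85 -0.89] w 0.002 gf 0.0
[[-0.942, 0.292, -0.168], [0.336, 0.814, -0.473], [-0.002, -0.502, -0.865]]
to crown+20 ([-0.0002, 0.0007, 0.0833], [-0.0026, 0.0012, -0.0011]) height over crown 0.10328236786006907 axial F 0.6491347748428338
[[0, 0, 35, 40, 1176], [8, 10, 17, 18, 224]] [[307.2, 139.7], [306.0, 138.2]]
```

View pics/s6.png

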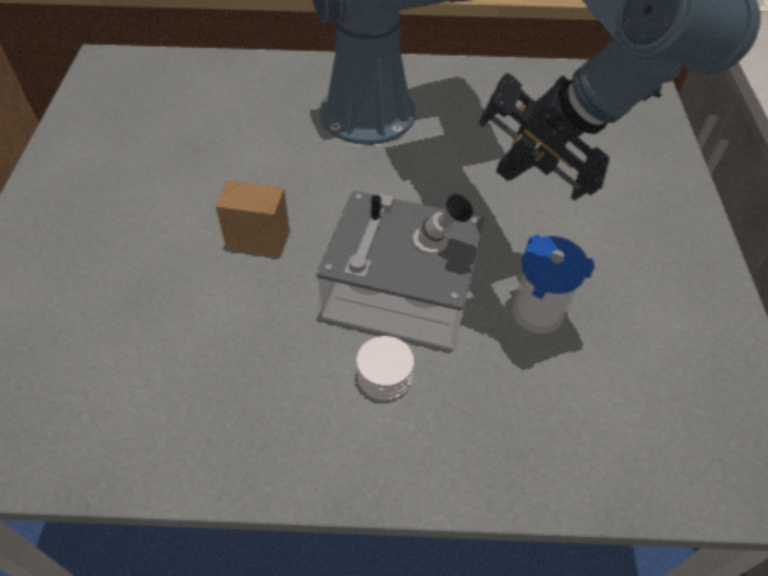

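The clamp bar is closed (knob at (376,207)), the head is back up at its first pixel position (306.0,138.2), the jar, dishes and carton have not moved, and the arm is clear.

```bash
python3 -c "
from bench import manip
print(manip.job_done())"
```

```text
the job is handed in; nothing more can be done
None
```

The job is handed in, with no verdict shown: clamp bar swung home in its catch, vent head then held on its stop about 1 s at roughly 19 N and sprung back up, and jar, dishes and carton left where they stood.

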